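Walk a field recorder home into its cart dock

TASK

Walk the heavy field recorder forward along the deck and fully home in its docking frame by pushing its two near corner bumpers in turn, keeping it flat on the deck and never slewing it more than about 15 degrees out of line with the dock. Push gently until the two stiff plugs have gone right back and both far corners are flush against the stop, then bed the connectors by pressing the left bumper, and after it the right one, for a moment with about 20 N, but never push harder than 35 N at any time. Do not press on the knobs and panel between the bumpers, leave everything else where it is, and let go at the end.

Things in the scene. Friction and masses are not known exactly. Their poses are not given: they have to be found in the camera images.
- dock: Fixed aluminium frame on the deck. Origin: centre of the stop's near face, at deck height. x points the way the recorder travels (into the stop), y left, z up. Stop: a wall 236 mm wide, 50 mm high. Short side cheeks 36 mm high reach from the stop to x = -16 mm, inner faces at y = +-99 mm: 4 mm clearance each side of the recorder. When home, the recorder's origin is at dock x = -60 mm.
- dock_mouth (a point): Centre of the dock's open mouth, 77 mm before the stop, at deck height. From the cheeks' ends (61 mm on) to here the frame flares outward at 22 degrees to a funnel about 247 mm wide between its tips.
- plug_left (a point): Foot of the left connector plug at the stop face: 55 mm left of the dock's origin, 26 mm up (the right one mirrors it). The black plugs, 34 mm wide, stand 7 mm out of the stop; each slides back flush under about 2.5 N, and does not spring out again. This point is fixed.
- recorder: Loose black field recorder, 0.74 to 1.0 kg, flat base: 120 mm deep (x), 190 wide (y), 56 high, too wide to grasp; two modules on top stand 18 mm higher. Origin: centre of its base; x points from the knob panel to the far face, y left, z up. It starts 84 to 96 mm short of home, a little askew and off to one side, and slides flat on the deck under about 3.5 to 6.5 N.
- recorder_center (a point): Centre of the recorder's box, half-way up (28 mm above its base).
- bumper_left (a point): Where to push on the left: centre of the near face of the left rubber corner bumper, 78 mm behind and 77 mm left of the recorder's origin, 28 mm up. The face is 36 mm wide and 56 mm high from the deck up, its outer edge in line with the recorder's side; it stands 18 mm nearer the robot than the recorder's near side. Axes as the recorder's.
- bumper_right (a point): The same on the right corner bumper (77 mm to the right). The bumpers are grippy: a fingertip that sags while it pushes drags the recorder down onto the deck and makes it much harder to slide; a level or very slightly rising push slides it best.
- far_left (a point): Far left corner of the recorder (as if square; it is rounded by 8 mm), half-way up: 60 mm ahead and 95 mm left of its origin. Home when it lies at the stop's near face (dock x = 0).
- far_right (a point): The same at the far right edge.
- panel: Delicate panel with knobs, jacks and a small screen on the near side of the recorder, between the bumpers: 112 mm wide, 50 mm high; the knobs end 5 mm short of the bumper faces. Not to be pressed. Origin: its centre.
- beltpack: Bystander: dark transmitter lying flat, 85 x 62 x 24 mm, with a stub aerial. Origin under its centre.
- mug: Bystander: white mug, 80 mm wide, 92 mm high. Origin under its centre.
- battery_tray: Bystander: empty grey battery tray, 130 x 90 x 35 mm. Origin under its centre.
Not all that is in view belongs to the job. There is more than one size of the recorder; the job needs the middle-sized.

How it is judged:
By the outcome, as a careful person would: the job done as asked, in the order asked, and still so for the second after the job is handed in, with the robot touching nothing.
It also fails if it takes over 72 s, if anything falls off the work surface, if the arm or the gripper's body presses on something with over 40 N, if the wrist force passes 120 N, or if a joint passes its speed limit or range.

ROBOT

A 7-joint arm with a two-finger parallel gripper is mounted at the origin on the work surface. World frame = base frame: x ahead of the robot, y to its left, z up, the work surface at z = 0. Lengths are in m, angles in rad, forces in N, time in s.
With the tool pointing down it reaches from about 0.35 to 0.9 m from the base axis. Payload 19.9 kg.
Tool frame: the origin (TCP) lies at the very end of the fingers, on their centre line; the grasp point (between the pads) lies r.hold_point_z behind it (r.hold_point_z is the distance from the TCP to the grasp point, in m); z points along the fingers, x is the direction in which the jaws open and shut, and the axes are right-handed (so a half turn about z gives the same grasp; the last joint's range is limited). The gripper opens to 85 mm and grips with 20 to 120 N. Pads are 22 mm wide; open, the fingers measure 114 mm over their backs; the gripper's body (76 mm by 85 mm) begins 54 mm behind the grasp point. The pads swing forward as they close: fully open they stand 13 mm farther back than shut.
Start: joints at [-1.183, 0.417, -0.01, 1.614, 0.005, 1.111, -0.053], TCP at [0.26, 0.568, 0.21] pointing down, gripper open.
Joint ranges: [-2.81, 2.81], [-0.39, 2.02], [-1.27, 1.25], [0.06, 2.57], [-1.19, 4.33], [0.19, 2], [-2.82, 2.82]. Speed limits (rad/s): [1.89, 1.89, 2.39, 2.39, 3.01, 3.01, 3.01].

INTERFACE

Orientations are given as a unit quaternion [x, y, z, w].
In Python, from bench import r gives the robot as it stands. The module is installed in compiled form; this text tells all that it offers.
- The arm moves only by the shell command python3 -m handwheel 'ROWS'. ROWS is JSON, a list of rows, each a list of 3 entries, a list of its own where there are three numbers: the finger opening in mm, from 0 to 85.4, then the shift along the tool's x, y, z in mm, then the turn about the tool's z in rad. In form: [[fingers, [x, y, z], turn], ...]. A call has exactly 8 rows; each row shifts and turns the commanded pose from where the row before left it, along the tool's axes as they then stand; what a row does not reach is not made up. A row lasts 1/12 s, in which the tool goes at most 41.7 mm and 7.16 degrees, less where a joint would pass 70% of its speed; a pose out of reach is approached as far as the arm can. A call with a gripper value outside its range is refused whole. The fingers move at their own pace and stop on an object; the grip force is fixed at half the most. Time passes only in rows, so rows that do not move let the fingers close, or fill a call up. It gives the time, the measured TCP pose, the force and the opening at its end, in the units of the state.
- r.read_state(): the state, without advancing time (a new reading comes with each control period).
- r.camera(name): name is "side" or "top" or "wrist"; returns the picture (400x640x3 uint8, red, green, blue); there is no depth.
- r.camera_params(name): a dict with "fx", "fy", "cx", "cy" (pixels), "R" (3x3) and "t" (3): a world point X has camera coordinates R X + t. Camera axes: x right, y down, z forward; pixel columns grow to the right and rows downward; lengths in m; the calibration is good to about 2 mm. A picture is of the moment at which its call begins: read the wrist's pose just before it. camera_params takes no time and is no camera call; for the wrist camera it gives the pose at the moment of the call.
- r.job_done(): hands the job in, once; it reports no verdict.
Trained networks look in the newest picture that a camera, given by its name, has taken for a name from the list of things; names that differ only in an ending like _2 or _b are one class to them, and where a whole thing is asked for, a point or a joint stands for the part that bears it (a point fixed in the world has none). Each returns a list of dicts, best first, with "score" (0 to 1); they miss things now and then, are a little off and sometimes report something else, mostly with a low value. They report only what shows in the picture. A call takes as long as a camera call. They do not tell look-alikes from the thing itself.
- r.find_in(camera, thing): "xyz" ([x, y, z] in m, in world coordinates, good to about 4 mm: the middle of the surface that is visible of it).
- r.mark_of(camera, thing): "xyz" ([x, y, z] in m, in world coordinates, good to about 4 mm: a listed point, or the origin of a listed thing).
The state is a dict: "clock": time; "joint_positions": joint angles; "qd": joint speeds; "joint_torque": joint torques, N m; "tcp_pos": TCP position; "eef_rot": TCP orientation; "ft_force": force on the tool from outside, world axes, zero at the start; "ft_torque": the same for the moment, N m; "width": finger opening in m.
Only numpy, scipy, OpenCV 4.12 (cv2) and the standard library are available. Lean on these libraries where they do the work, as an engineer would, in place of code of your own. Each camera call takes 0.05 s, during which the arm holds its last target.

## Working session

There is one attempt and no reset: what is moved stays moved. The work goes in short steps, Python scripts to look and compute and a shell command to move; the robot and the scene stay as the last step left them, time stands still between calls to the robot, and variables do not carry over. Pictures are saved under pics/ and viewed, and the job is handed in when it is done.

```bash
mkdir -p pics; ls
python3 - <<'E'
from bench import r
import cv2,numpy as np
s=r.read_state();print({k:np.round(v,4).tolist() for k,v in s.items()}, r.hold_point_z)
for c in ["side","top"]:
    im=r.camera(c);cv2.imwrite(f"pics/{c}0.png",im[:,:,::-1])
    for t in ["recorder","dock","dock_mouth","bumper_left","bumper_right","far_left","far_right","plug_left","mug","beltpack","battery_tray"]:
        try: print(c,t,[(np.round(d["xyz"],3).tolist(),round(d["score"],2)) for d in r.mark_of(c,t)])
        except Exception as e: print(c,t,e)
print(r.read_state()["clock"])
E
```

```text
pics
{'clock': 0.0, 'joint_positions': [-1.1825, 0.418, -0.0103, 1.6142, 0.0047, 1.1106, -0.053], 'qd': [-0.0012, -0.0002, 0.0005, -0.0002, 0.0007, -0.0017, -0.0001], 'joint_torque': [-0.0002, -86.4455, 0.6785, -43.4929, 0.0189, 0.0069, -0.0], 'tcp_pos': [0.2603, 0.5678, 0.2093], 'eef_rot': [0.8416, 0.5401, -0.0005, 0.0004], 'ft_force': [-0.1892, 0.0235, 0.3402], 'ft_torque': [0.0037, 0.0472, 0.0229], 'width': 0.0856} 0.0187
side recorder [([0.599, 0.214, -0.001], 0.65), ([0.56, -0.016, 0.002], 0.59)]
side dock [([0.702, -0.039, -0.0], 0.7), ([0.557, -0.021, 0.025], 0.62)]
side dock_mouth []
side bumper_left [([0.496, 0.07, 0.029], 0.9), ([0.577, 0.142, 0.019], 0.88), ([0.242, 0.122, 0.035], 0.75)]
side bumper_right [([0.386, 0.277, 0.038], 0.8), ([0.46, -0.08, 0.029], 0.7)]
side far_left [([0.634, 0.058, 0.024], 0.93), ([0.084, 0.235, 0.037], 0.69), ([0.524, 0.219, 0.018], 0.56)]
side far_right [([0.596, -0.131, 0.029], 0.84)]
side plug_left [([0.712, 0.016, 0.025], 0.82)]
side mug [([0.623, -0.413, -0.002], 0.77)]
side beltpack [([0.508, 0.348, -0.002], 0.6), ([0.465, -0.076, 0.027], 0.6)]
side battery_tray [([0.375, -0.397, -0.004], 0.96)]
top recorder [([0.558, -0.026, 0.002], 0.75), ([0.233, 0.272, 0.001], 0.73), ([0.596, 0.217, -0.001], 0.6)]
top dock [([0.703, -0.04, -0.002], 0.57)]
top dock_mouth []
top bumper_left [([0.241, 0.128, 0.04], 0.93), ([0.584, 0.144, 0.021], 0.65), ([0.501, 0.071, 0.025], 0.58)]
top bumper_right [([0.674, 0.198, 0.023], 0.84), ([0.463, -0.078, 0.03], 0.79), ([0.39, 0.277, 0.036], 0.77)]
top far_left [([0.523, 0.216, 0.017], 0.74), ([0.499, -0.007, 0.03], 0.61)]
top far_right [([0.629, 0.284, 0.019], 0.93), ([0.595, -0.122, 0.025], 0.87)]
top plug_left [([0.711, 0.013, 0.025], 0.87)]
top mug [([0.625, -0.416, 0.002], 0.65)]
top beltpack [([0.512, 0.349, -0.003], 0.75)]
top battery_tray [([0.501, 0.069, 0.023], 0.33)]
1.2
```

View images.

View pics/side0.png

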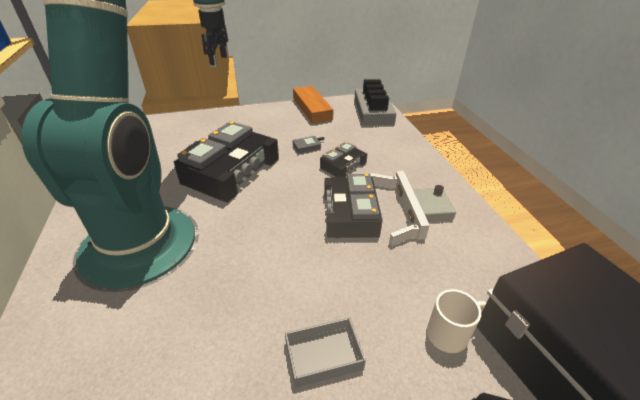

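View pics/top0.png

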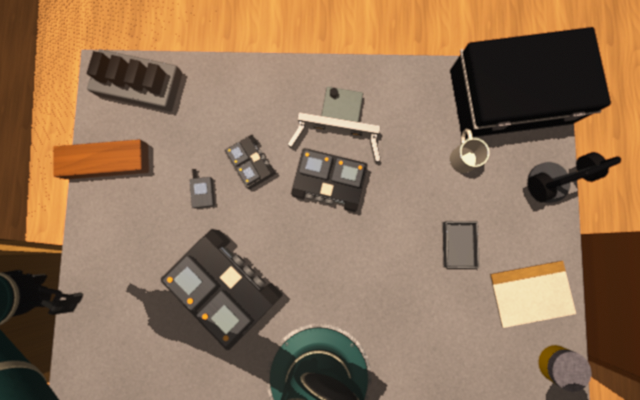

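```bash
cat > h.py <<'E'
from bench import r
import cv2,numpy as np
def proj(c,X,P=None):
    p=P or r.camera_params(c);X=np.atleast_2d(X)@np.array(p["R"]).T+np.array(p["t"])
    return np.c_[p["fx"]*X[:,0]/X[:,2]+p["cx"],p["fy"]*X[:,1]/X[:,2]+p["cy"]]
def T(pose,pts):
    x,y,a=pose;pts=np.array(pts,float);R=np.array([[np.cos(a),-np.sin(a)],[np.sin(a),np.cos(a)]])
    o=pts.copy();o[:,:2]=pts[:,:2]@R.T+[x,y];return o
def overlay(c,im,rec,dock,name,box,k=6):
    x0,y0,x1,y1=box
    o=cv2.resize(im[y0:y1,x0:x1,::-1],None,fx=k,fy=k,interpolation=cv2.INTER_CUBIC)
    def line(P,col):
        q=(proj(c,P)-[x0,y0]+.5)*k
        cv2.polylines(o,[np.int32(np.round(q*8))],False,col,1,cv2.LINE_AA,3)
    if rec is not None:
      for z in (0,.056):
        line(T(rec,[(.06,.095,z),(.06,-.095,z),(-.078,-.095,z),(-.078,-.059,z),(-.06,-.059,z),(-.06,.059,z),(-.078,.059,z),(-.078,.095,z),(.06,.095,z)]),(0,255,0))
    if dock is not None:
      line(T(dock,[(0,.118,.05),(0,-.118,.05)]),(0,0,255))
      for s in (1,-1): line(T(dock,[(0,s*.099,.036),(-.016,s*.099,.036),(-.077,s*.1236,.036)]),(0,0,255))
      line(T(dock,[(0,.118,0),(0,-.118,0)]),(255,0,255))
    cv2.imwrite(name,o)
E
python3 - <<'E'
from h import *
# dock fit from marks
a=np.arctan2(-(0.7115-.7025),.0145+.04)
b=np.array([[.4985,.0705],[.4615,-.079],[.634,.058],[.5955,-.1265]]);m=np.array([[-.078,.077],[-.078,-.077],[.06,.095],[.06,-.095]])
mc=m-m.mean(0);bc=b-b.mean(0);th=np.arctan2((mc[:,0]*bc[:,1]-mc[:,1]*bc[:,0]).sum(),(mc*bc).sum())
R=np.array([[np.cos(th),-np.sin(th)],[np.sin(th),np.cos(th)]]);t=b.mean(0)-R@m.mean(0)
print(t,np.degrees(th),np.degrees(a),b-(m@R.T+t))
rec=(t[0],t[1],th);dock=(.7025,-.04,a)
for c,box in (("top",(270,80,400,220)),("side",(310,160,440,250))):
    im=cv2.imread(f"pics/{c}0.png")[:,:,::-1]
    overlay(c,im,rec,dock,f"pics/{c}_ov0.png",box,4 if c=="top" else 6)
E
```

```text
[ 0.55615829 -0.0212131 ] -12.598771643196361 -9.377060694304362 [[ 0.00166816 -0.00044639]
 [-0.001741    0.00034551]
 [-0.0014352  -0.0004121 ]
 [ 0.00150804  0.00051298]]
```

View pics/top_ov0.png

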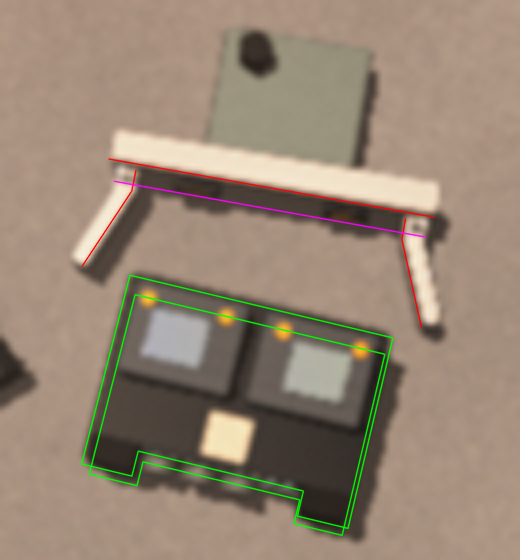

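View pics/side_ov0.png

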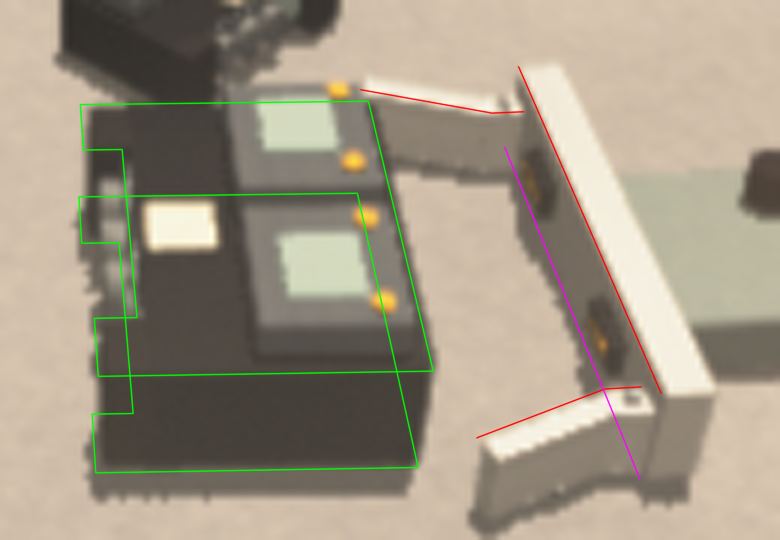

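```bash
python3 -m handwheel '[[0,[-21,18,0],0],[0,[-21,18,0],0],[0,[-21,18,0],0],[0,[-21,18,0],0],[0,[-21,18,0],0],[0,[-21,18,0],0],[0,[-21,18,0],0],[0,[-21,18,0],0]]'; python3 -m handwheel '[[0,[-22,16,0],0],[0,[-22,16,0],0],[0,[-22,16,0],0],[0,[-22,16,0],0],[0,[-22,16,0],0],[0,[-22,16,0],0],[0,[-22,16,0],0],[0,[-22,16,0],0]]'
```

```text
clock: 1.87
tcp_pos: [0.3215, 0.3541, 0.2101]
eef_rot: [0.842, 0.54, 0.0, -0.0]
ft_force: [1.0, 0.6, 0.4]
width: 0.0003
clock: 2.53
tcp_pos: [0.3644, 0.1408, 0.2102]
eef_rot: [0.842, 0.54, 0.0, -0.0]
ft_force: [0.8, 0.1, -0.1]
width: 0.0002
```

```bash
python3 -m handwheel '[[0,[-30,22,0],0],[0,[-30,22,0],0],[0,[-30,22,0],0],[0,[-30,22,0],0],[0,[-30,22,0],0],[0,[-30,22,0],0],[0,[0,0,0],-0.12],[0,[0,0,0],-0.12]]'
python3 - <<'E'
from h import *
im=r.camera("wrist");cv2.imwrite("pics/w1.png",im[:,:,::-1])
for t in ["recorder","dock","bumper_left","bumper_right","far_left","far_right","plug_left"]:
    print(t,[(np.round(d["xyz"],4).tolist(),round(d["score"],2)) for d in r.mark_of("wrist",t)])
for c in ("top","side"):
    im=r.camera(c);cv2.imwrite(f"pics/{c}1.png",im[:,:,::-1])
p=r.camera_params("wrist");print(-np.array(p["R"]).T@p["t"])
E
```

```text
clock: 3.2
tcp_pos: [0.4094, -0.0784, 0.2101]
eef_rot: [0.771, 0.637, -0.0, 0.0]
ft_force: [0.4, 0.9, -0.2]
width: -0.0001
recorder [([0.559, -0.0219, 0.0061], 0.75), ([0.5986, 0.2153, 0.0063], 0.59)]
dock []
bumper_left [([0.4989, 0.0745, 0.0263], 0.95), ([0.581, 0.1449, 0.0172], 0.68)]
bumper_right [([0.4648, -0.0773, 0.0268], 0.64), ([0.6764, 0.2014, 0.0142], 0.55)]
far_left [([0.5185, 0.2219, 0.0223], 0.69), ([0.4663, -0.0816, 0.0258], 0.69)]
far_right [([0.6316, 0.2858, 0.0174], 0.95), ([0.5971, -0.1278, 0.0265], 0.89)]
plug_left [([0.4665, -0.0801, 0.0275], 0.6)]
[ 0.34027412 -0.06299967  0.37389755]
```

View pics/w1.png

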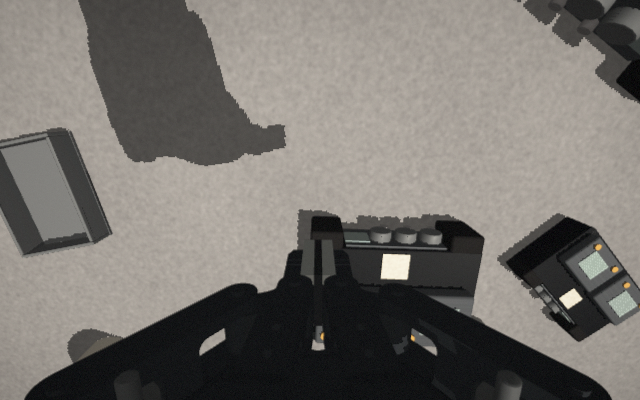

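Run:
```python
from h import *
im=cv2.imread("pics/top0.png")
o=cv2.resize(im[95:220,280:395],None,fx=6.5,fy=4.7*1.0 if 0 else 4.7,interpolation=cv2.INTER_CUBIC)
k=4.7
o=cv2.resize(im[95:220,280:395],None,fx=k,fy=k,interpolation=cv2.INTER_CUBIC)
o=cv2.convertScaleAbs(cv2.pow(o/255.,.6)*255)
cv2.imwrite("pics/topcrop.png",o);print(o.shape)
im=cv2.imread("pics/side1.png")
o=cv2.resize(im[160:250,310:440],None,fx=6,fy=6,interpolation=cv2.INTER_CUBIC)
cv2.imwrite("pics/sidecrop.png",cv2.convertScaleAbs(cv2.pow(o/255.,.6)*255))
```

```text
(588, 540, 3)
```

View pics/topcrop.png

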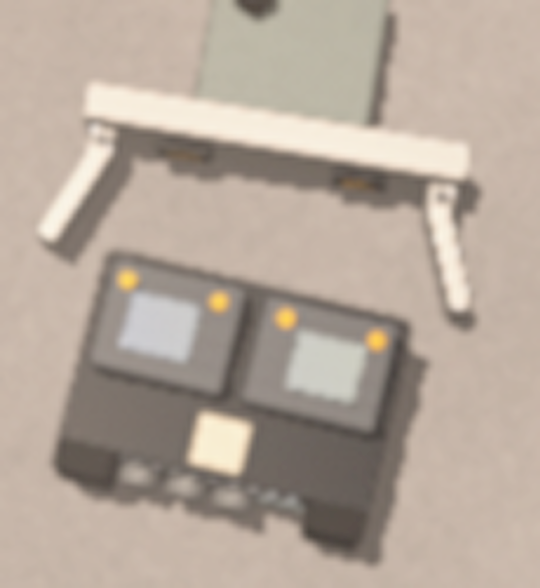

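View pics/sidecrop.png

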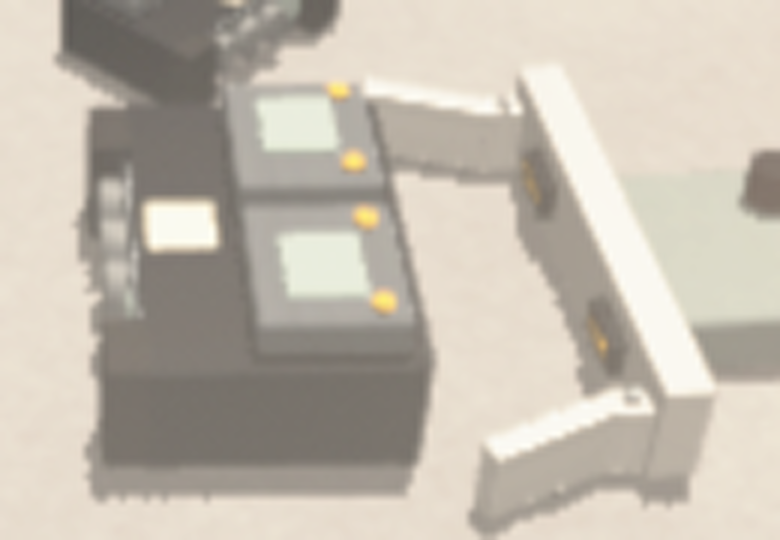

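```bash
cat >> h.py <<'E'
def unproj(c,uv,z):
    p=r.camera_params(c);R=np.array(p["R"]);C=-R.T@np.array(p["t"])
    d=R.T@np.array([(uv[0]-p["cx"])/p["fx"],(uv[1]-p["cy"])/p["fy"],1]);return C+d*(z-C[2])/d[2]
E
python3 - <<'E'
from h import *
f=lambda x,y,z:unproj("top",(x/4.7+279.5,y/4.7+94.5),z)
for n,a in dict(stopL=(87,119,.05),stopR=(468,180,.05),tipL=(55,243,.036),tipR=(450,313,.036),bl=(58,470,.056),bli=(114,488,.056),bri=(303,535,.056),br=(362,548,.056),fr=(407,325,.056)).items(): print(n,f(*a)[:2].round(4))
g=lambda x,y,z:unproj("side",(x/6+309.5,y/6+159.5),z)
for n,a in dict(stopL=(519,68,.05),stopR=(662,394,.05),fr0=(415,464,0),br0=(107,464,0),br=(107,372,.056),fr=(432,368,.056)).items(): print(n,g(*a)[:2].round(4))
E
```

```text
stopL [0.7198 0.0721]
stopR [ 0.6859 -0.1597]
tipL [0.6459 0.0908]
tipR [ 0.6068 -0.1509]
bl [0.5033 0.0829]
bli [0.4932 0.0495]
bri [ 0.4674 -0.0625]
br [ 0.4604 -0.0973]
fr [ 0.5944 -0.1228]
stopL [0.7215 0.0745]
stopR [ 0.6835 -0.157 ]
fr0 [ 0.5936 -0.1251]
br0 [ 0.4655 -0.0933]
br [ 0.4636 -0.0956]
fr [ 0.5943 -0.1254]
```

```bash
python3 -m handwheel '[[0,[1,2,26],-0.033],[0,[1,2,26],0],[0,[1,2,26],0],[0,[1,2,26],0],[0,[1,2,26],0],[0,[1,2,26],0],[0,[1,3,20],0],[0,[0,0,14],0]]'
cat >> h.py <<'E'
DOCK=(.7027,-.042,np.radians(-9.0))
def todock(p):
    d=np.array(p[:2])-DOCK[:2];a=DOCK[2];return np.array([np.cos(a)*d[0]+np.sin(a)*d[1],-np.sin(a)*d[0]+np.cos(a)*d[1]])
def look(wrist=True,name=None,cams=("top","side")):
    s=r.read_state();print("t",round(s["clock"],2),"tcp dock mm",(todock(s["tcp_pos"])*1e3).round(1),"z",round(s["tcp_pos"][2]*1e3,1),"F",np.round(s["ft_force"],1))
    M={"bumper_left":(-.078,.077),"bumper_right":(-.078,-.077),"far_left":(.06,.095),"far_right":(.06,-.095),"recorder_center":(0,0)}
    A=[];B=[];g=np.array([.557,-.0215])
    for c in cams:
        im=r.camera(c)
        if name: cv2.imwrite(f"pics/{c}_{name}.png",im[:,:,::-1])
        for t,m in M.items():
            for d in r.mark_of(c,t):
                if d["score"]>.5:
                    A.append(m);B.append(todock(d["xyz"]));
    A=np.array(A);B=np.array(B)
    # robust rigid fit
    from scipy.optimize import least_squares
    def f(q):
        R=np.array([[np.cos(q[2]),-np.sin(q[2])],[np.sin(q[2]),np.cos(q[2])]]);return ((A@R.T+q[:2]-B)/.004)
    def fun(q):
        n=np.linalg.norm(f(q),axis=1);return np.minimum(n,4) 
    best=None
    for x0 in np.arange(-.16,-.04,.015):
        o=least_squares(fun,[x0,0,0],x_scale=[.01,.01,.1],diff_step=1e-3)
        if best is None or o.cost<best.cost:best=o
    n=np.linalg.norm(f(best.x),axis=1);k=n<3.5;A=A[k];B=B[k]
    q=least_squares(lambda q:f(q).ravel(),best.x,loss="soft_l1").x
    print("rec dock mm",(q[:2]*1e3).round(1),"deg",np.degrees(q[2]).round(1),"n",k.sum(),len(k),"clock",round(r.read_state()["clock"],2))
    for m in ("bumper_left","bumper_right"):
        x,y=M[m];print(m,(1e3*np.array([q[0]+np.cos(q[2])*x-np.sin(q[2])*y,q[1]+np.sin(q[2])*x+np.cos(q[2])*y])).round(1))
    return q
E
python3 -c "
from h import *
look(name='a')"
```

```text
clock: 4.37
tcp_pos: [0.425, -0.0719, 0.0182]
eef_rot: [0.76, 0.649, -0.001, -0.0]
ft_force: [-0.0, -0.4, 0.4]
width: 0.0002
t 4.37 tcp dock mm [-269.6  -73. ] z 18.2 F [-0.  -0.4  0.4]
rec dock mm [-147.5   -1.5] deg -3.8 n 9 24 clock 4.97
bumper_left [-220.1   80.5]
bumper_right [-230.5  -73.1]
```

```bash
python3 -m handwheel '[[0,[0,6,0],0],[0,[0,6,0],0],[0,[0,4,0],0],[0,[0,3,0],0],[0,[0,3,0],0],[0,[0,3,0],0],[0,[0,2,0],0],[0,[0,2,0],0]]'; python3 -m handwheel '[[0,[0,2,0],0],[0,[0,2,0],0],[0,[0,2,0],0],[0,[0,2,0],0],[0,[0,2,0],0],[0,[0,2,0],0],[0,[0,2,0],0],[0,[0,2,0],0]]'; python3 -c "
from h import *
print(todock(r.read_state()['tcp_pos']))"
```

```text
clock: 5.63
tcp_pos: [0.4541, -0.0767, 0.02]
eef_rot: [0.76, 0.65, -0.0, 0.0]
ft_force: [0.4, -1.0, -0.2]
width: -0.0
clock: 6.3
tcp_pos: [0.4688, -0.0794, 0.0198]
eef_rot: [0.76, 0.649, -0.001, -0.001]
ft_force: [-5.6, -1.7, 2.3]
width: -0.0004
[-0.22515478 -0.07353503]
```

```bash
python3 -m handwheel '[[0,[0,2,-0.2],0],[0,[0,2,-0.2],0],[0,[0,2,-0.1],0],[0,[0,2,-0.1],0],[0,[0,2,-0.1],0],[0,[0,2,-0.1],0],[0,[0,2,-0.1],0],[0,[0,2,-0.1],0]]';python3 -c "
from h import *
look(name='b')"
```

```text
clock: 6.97
tcp_pos: [0.4857, -0.0816, 0.021]
eef_rot: [0.76, 0.65, -0.0, 0.0]
ft_force: [-2.7, -1.4, -2.6]
width: -0.0002
t 6.97 tcp dock mm [-208.1  -73.1] z 21.0 F [-2.7 -1.4 -2.6]
rec dock mm [-127.4    6.1] deg 4.7 n 7 18 clock 7.57
bumper_left [-211.5   76.4]
bumper_right [-198.8  -77.1]
```

```bash
python3 -m handwheel '[[0,[0,-14,0],0],[0,[0,-16,0],0],[0,[30,0,0],0],[0,[30,0,0],0],[0,[30,0,0],0],[0,[30,0,0],0],[0,[30,0,0],0],[0,[2,4,1],0]]'; python3 -m handwheel '[[0,[0,3,0],0],[0,[0,3,0],0],[0,[0,3,0],0],[0,[0,3,0],0],[0,[0,2,-0.1],0],[0,[0,2,-0.1],0],[0,[0,2,-0.1],0],[0,[0,2,-0.1],0]]'; python3 -c "
from h import *
print(todock(r.read_state()['tcp_pos']))"
```

```text
clock: 8.23
tcp_pos: [0.4838, 0.0784, 0.02]
eef_rot: [0.758, 0.652, 0.001, -0.001]
ft_force: [0.5, 1.0, 0.3]
width: -0.0003
clock: 8.9
tcp_pos: [0.5028, 0.0695, 0.0202]
eef_rot: [0.76, 0.65, -0.0, -0.001]
ft_force: [-3.5, 2.9, -0.2]
width: 0.0
[-0.21488962  0.0788579 ]
```

```bash
python3 -m handwheel '[[0,[0,3,-0.1],0],[0,[0,3,-0.1],0],[0,[0,3,-0.1],0],[0,[0,3,-0.1],0],[0,[0,3,-0.1],0],[0,[0,3,-0.1],0],[0,[0,3,-0.1],0],[0,[0,3,-0.1],0]]';python3 -c "
from h import *
look(name='c')"
```

```text
clock: 9.57
tcp_pos: [0.5273, 0.0657, 0.0212]
eef_rot: [0.76, 0.65, -0.0, 0.0]
ft_force: [-2.7, 2.2, -2.1]
width: -0.0
t 9.57 tcp dock mm [-190.1   78.9] z 21.2 F [-2.7  2.2 -2.1]
rec dock mm [-108.2   -0.7] deg -3.3 n 8 22 clock 10.17
bumper_left [-181.7   80.6]
bumper_right [-190.4  -73.2]
```

Run:
```python
from h import *
im=cv2.imread("pics/top_c.png")
cv2.imwrite("pics/topc_c.png",cv2.resize(im[80:220,270:400],None,fx=4,fy=4,interpolation=cv2.INTER_CUBIC))
```

```text
(no output)
```

View pics/topc_c.png

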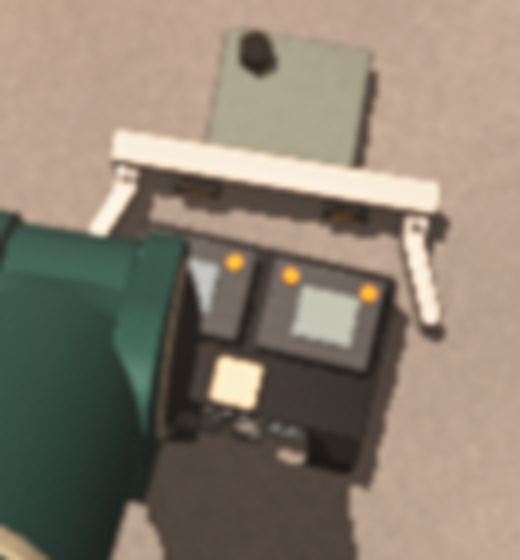

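```bash
python3 -m handwheel '[[0,[0,-12,0],0],[0,[0,-14,1.5],0],[0,[-30,0,0],0],[0,[-30,0,0],0],[0,[-30,0,0],0],[0,[-30,0,0],0],[0,[-30,0,0],0],[0,[-3,4,0],0]]'; python3 -m handwheel '[[0,[0,3,0],0],[0,[0,3,0],0],[0,[0,3,0],0],[0,[0,3,0],0],[0,[0,3,-0.1],0],[0,[0,3,-0.1],0],[0,[0,3,-0.1],0],[0,[0,3,-0.1],0]]'; python3 -m handwheel '[[0,[0,3,-0.1],0],[0,[0,3,-0.1],0],[0,[0,2,-0.1],0],[0,[0,2,-0.1],0],[0,[0,2,-0.1],0],[0,[0,0,0],0],[0,[0,0,0],0],[0,[0,0,0],0]]'; python3 -c "
from h import *
look(name='d')"
```

```text
clock: 10.83
tcp_pos: [0.4799, -0.0871, 0.02]
eef_rot: [0.762, 0.647, -0.001, 0.001]
ft_force: [-0.4, -1.6, 0.4]
width: -0.0002
clock: 11.5
tcp_pos: [0.5049, -0.0854, 0.0199]
eef_rot: [0.76, 0.65, -0.0, -0.0]
ft_force: [-3.6, -1.2, -1.7]
width: -0.0001
clock: 12.17
tcp_pos: [0.5174, -0.0875, 0.0208]
eef_rot: [0.76, 0.65, 0.0, 0.0]
ft_force: [-0.4, 0.2, -1.4]
width: -0.0001
t 12.17 tcp dock mm [-175.9  -73.9] z 20.8 F [-0.4  0.2 -1.4]
rec dock mm [-92.2   5.2] deg 3.6 n 7 22 clock 12.77
bumper_left [-174.9   77.2]
bumper_right [-165.3  -76.5]
```

Run:
```python
from h import *
im=cv2.imread("pics/top_d.png")[:,:,::-1]
c,s=np.cos(DOCK[2]),np.sin(DOCK[2])
def w(x,y,a): return (DOCK[0]+c*x-s*y,DOCK[1]+s*x+c*y,DOCK[2]+a)
overlay("top",im,w(-.0922,.0052,np.radians(3.6)),DOCK,"pics/top_d_ov.png",(270,80,400,220),4)
```

```text
(no output)
```

View pics/top_d_ov.png

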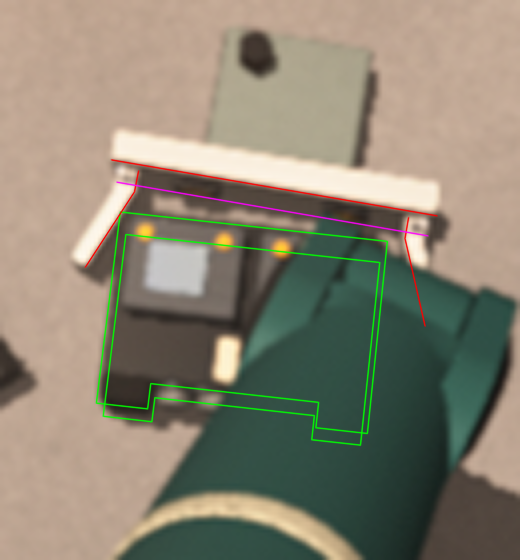

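```bash
python3 -m handwheel '[[0,[0,-10,0],0],[0,[0,-13,1],0],[0,[30,0,0],0],[0,[30,0,0],0],[0,[30,0,0],0],[0,[30,0,0],0],[0,[30,0,0],0],[0,[1,3,0],0]]'; python3 -m handwheel '[[0,[0,3,0],0],[0,[0,3,0],0],[0,[0,3,0],0],[0,[0,3,0],0],[0,[0,3,-0.1],0],[0,[0,3,-0.1],0],[0,[0,3,-0.1],0],[0,[0,3,-0.1],0]]'; python3 -m handwheel '[[0,[0,2,-0.1],0],[0,[0,2,-0.1],0],[0,[0,2,-0.1],0],[0,[0,0,0],0],[0,[0,0,0],0],[0,[0,0,0],0],[0,[0,0,0],0],[0,[0,0,0],0]]'; python3 -c "
from h import *
look(name='e')"
```

```text
clock: 13.43
tcp_pos: [0.5203, 0.0708, 0.0194]
eef_rot: [0.758, 0.652, 0.001, -0.001]
ft_force: [0.3, 1.4, -0.6]
width: -0.0
clock: 14.1
tcp_pos: [0.5441, 0.0608, 0.0198]
eef_rot: [0.76, 0.649, -0.0, -0.0]
ft_force: [-2.8, 2.0, -0.3]
width: 0.0001
clock: 14.77
tcp_pos: [0.5507, 0.0599, 0.0205]
eef_rot: [0.76, 0.65, 0.0, 0.0]
ft_force: [-0.5, 0.5, -0.1]
width: -0.0
t 14.77 tcp dock mm [-166.1   76.9] z 20.5 F [-0.5  0.5 -0.1]
rec dock mm [-81.8   1. ] deg -0.7 n 8 20 clock 15.37
bumper_left [-158.8   79. ]
bumper_right [-160.8  -75. ]
```

```bash
python3 -m handwheel '[[0,[0,-8,0],0],[0,[0,-9,0.8],0],[0,[-30,0,0],0],[0,[-30,0,0],0],[0,[-30,0,0],0],[0,[-30,0,0],0],[0,[-30,0,0],0],[0,[-2,2,0],0]]'; python3 -m handwheel '[[0,[0,3,0],0],[0,[0,3,0],0],[0,[0,3,0],0],[0,[0,3,0],0],[0,[0,3,-0.1],0],[0,[0,3,-0.1],0],[0,[0,3,-0.1],0],[0,[0,2,-0.1],0]]'; python3 -c "
from h import *
look(name='f')"
```

```text
clock: 16.03
tcp_pos: [0.5096, -0.093, 0.0198]
eef_rot: [0.762, 0.647, -0.001, 0.001]
ft_force: [-0.6, -1.0, 0.9]
width: 0.0
clock: 16.7
tcp_pos: [0.5346, -0.0909, 0.0197]
eef_rot: [0.76, 0.65, -0.0, -0.0]
ft_force: [-3.6, -1.3, -0.9]
width: -0.0002
t 16.7 tcp dock mm [-158.4  -74.6] z 19.7 F [-3.6 -1.3 -0.9]
rec dock mm [-71.7   2.8] deg 2.3 n 7 22 clock 17.3
bumper_left [-152.8   76.5]
bumper_right [-146.5  -77.4]
```

```bash
python3 -m handwheel '[[0,[0,-7,0],0],[0,[0,-8,0.5],0],[0,[30,0,0],0],[0,[30,0,0],0],[0,[30,0,0],0],[0,[30,0,0],0],[0,[30,0,0],0],[0,[2,2,0],0]]'; python3 -m handwheel '[[0,[0,2,0],0],[0,[0,3,0],0],[0,[0,3,0],0],[0,[0,3,0],0],[0,[0,2,-0.1],0],[0,[0,2,-0.1],0],[0,[0,2,-0.1],0],[0,[0,2,-0.1],0]]'; python3 -c "
from h import *
look(name='g')"
```

```text
clock: 17.97
tcp_pos: [0.5449, 0.067, 0.0192]
eef_rot: [0.758, 0.652, 0.001, -0.001]
ft_force: [-0.4, 2.1, 0.1]
width: 0.0
clock: 18.63
tcp_pos: [0.5631, 0.0575, 0.0194]
eef_rot: [0.761, 0.649, -0.001, -0.001]
ft_force: [-11.4, 5.8, 4.1]
width: 0.0001
t 18.63 tcp dock mm [-153.4   76.4] z 19.4 F [-11.4   5.8   4.1]
rec dock mm [-67.3   0.9] deg -1.0 n 7 19 clock 19.23
bumper_left [-143.9   79.3]
bumper_right [-146.6  -74.7]
```

```bash
python3 -m handwheel '[[0,[0,-8,0],0],[0,[0,-7,-0.3],0],[0,[-30,0,0],0],[0,[-30,0,0],0],[0,[-30,0,0],0],[0,[-30,0,0],0],[0,[-30,0,0],0],[0,[-2,2,0],0]]'; python3 -m handwheel '[[0,[0,2,0],0],[0,[0,2,0],0],[0,[0,2,0],0],[0,[0,2,-0.1],0],[0,[0,1.5,-0.1],0],[0,[0,1.5,-0.1],0],[0,[0,1.5,-0.1],0],[0,[0,1,-0.1],0]]'; python3 -c "
from h import *
look(name='h')"
```

```text
clock: 19.9
tcp_pos: [0.5258, -0.0965, 0.0206]
eef_rot: [0.763, 0.647, -0.001, 0.001]
ft_force: [-0.2, -0.9, 0.1]
width: -0.0
clock: 20.57
tcp_pos: [0.5395, -0.0922, 0.0202]
eef_rot: [0.76, 0.65, -0.001, -0.001]
ft_force: [-11.2, -1.8, 4.8]
width: 0.0002
t 20.57 tcp dock mm [-153.3  -75.1] z 20.2 F [-11.2  -1.8   4.8]
rec dock mm [-65.6   1.9] deg 0.6 n 7 21 clock 21.17
bumper_left [-144.4   78.1]
bumper_right [-142.7  -75.9]
```

```bash
python3 -m handwheel '[[0,[0,0.5,-0.3],0],[0,[0,0.5,-0.3],0],[0,[0,0.5,-0.2],0],[0,[0,0.5,-0.2],0],[0,[0,0.5,-0.1],0],[0,[0,0.5,-0.1],0],[0,[0,0.5,0],0],[0,[0,0.5,0],0]]';python3 -c "
from h import *
s=r.read_state();print(todock(s['tcp_pos']),s['ft_force'])"
```

```text
clock: 21.83
tcp_pos: [0.5431, -0.0931, 0.021]
eef_rot: [0.76, 0.649, -0.001, -0.001]
ft_force: [-8.0, -2.5, -3.3]
width: -0.0002
[-0.14965185 -0.07548985] [-8.01736149 -2.46630101 -3.2869001 ]
```

```bash
python3 -m handwheel '[[0,[0,-7,0],0],[0,[0,-8,0.5],0],[0,[30,0,0],0],[0,[30,0,0],0],[0,[30,0,0],0],[0,[30,0,0],0],[0,[30,0,0],0],[0,[2,2,0],0]]'; python3 -m handwheel '[[0,[0,2,0],0],[0,[0,2,0],0],[0,[0,2,0],0],[0,[0,1,-0.1],0],[0,[0,1,-0.1],0],[0,[0,1,-0.1],0],[0,[0,1,-0.1],0],[0,[0,1,-0.1],0]]'; python3 -c "
from h import *
look(name='i')"
```

```text
clock: 22.5
tcp_pos: [0.5557, 0.0659, 0.0212]
eef_rot: [0.758, 0.652, 0.001, -0.001]
ft_force: [-0.9, 0.2, 0.4]
width: -0.0001
clock: 23.17
tcp_pos: [0.5655, 0.0573, 0.0216]
eef_rot: [0.76, 0.649, -0.001, -0.001]
ft_force: [-9.3, 2.0, 5.8]
width: -0.0001
t 23.17 tcp dock mm [-151.    76.7] z 21.6 F [-9.3  2.   5.8]
rec dock mm [-63.6   1.5] deg 1.3 n 8 20 clock 23.77
bumper_left [-143.4   76.6]
bumper_right [-139.8  -77.3]
```

```bash
python3 -m handwheel '[[0,[0,0.5,-0.3],0],[0,[0,0.5,-0.3],0],[0,[0,0.5,-0.2],0],[0,[0,0.5,-0.2],0],[0,[0,0.5,-0.1],0],[0,[0,0.5,-0.1],0],[0,[0,0.5,0],0],[0,[0,0.5,0],0]]';python3 -c "
from h import *
s=r.read_state();print(todock(s['tcp_pos']),s['ft_force'])"
```

```text
clock: 24.43
tcp_pos: [0.5681, 0.0579, 0.022]
eef_rot: [0.76, 0.65, -0.002, -0.002]
ft_force: [-13.4, 7.1, -2.3]
width: -0.0005
[-0.14852128  0.07759262] [-13.36706198   7.11421066  -2.26254885]
```

```bash
python3 -m handwheel '[[0,[0,0.5,-0.1],0],[0,[0,0.5,-0.1],0],[0,[0,0.5,-0.1],0],[0,[0,0.5,0],0],[0,[0,0,0],0],[0,[0,0,0],0],[0,[0,0,0],0],[0,[0,0,0],0]]';python3 -c "
from h import *
s=r.read_state();print(todock(s['tcp_pos']),s['ft_force'])
look(name='j')
for c,b in (('top',(270,80,400,220)),('side',(310,150,440,250))):
  im=cv2.imread(f'pics/{c}_j.png')
  x0,y0,x1,y1=b
  o=cv2.resize(im[y0:y1,x0:x1],None,fx=4 if c=='top' else 6,fy=4 if c=='top' else 6,interpolation=cv2.INTER_CUBIC)
  cv2.imwrite(f'pics/{c}_jc.png',cv2.convertScaleAbs(cv2.pow(o/255.,.6)*255))"
```

```text
clock: 25.1
tcp_pos: [0.5681, 0.0579, 0.0217]
eef_rot: [0.76, 0.65, -0.003, -0.004]
ft_force: [-23.8, 7.7, 3.9]
width: -0.0001
[-0.14861419  0.07758189] [-23.84541278   7.70015083   3.87528872]
t 25.1 tcp dock mm [-148.6   77.6] z 21.7 F [-23.8   7.7   3.9]
rec dock mm [-61.4   2.1] deg 0.1 n 7 19 clock 25.7
bumper_left [-139.5   79. ]
bumper_right [-139.3  -75. ]
```

View pics/top_jc.png

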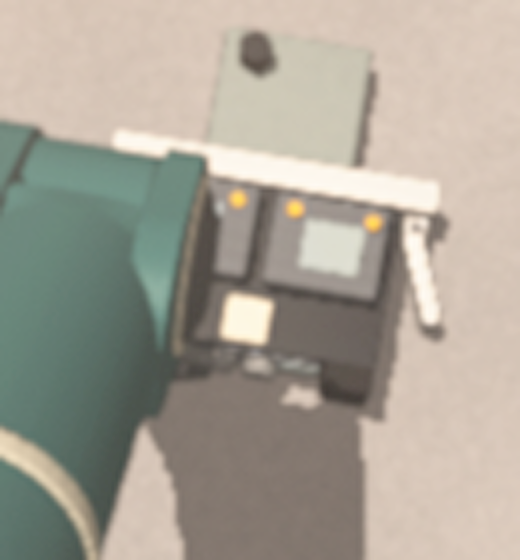

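View pics/side_jc.png

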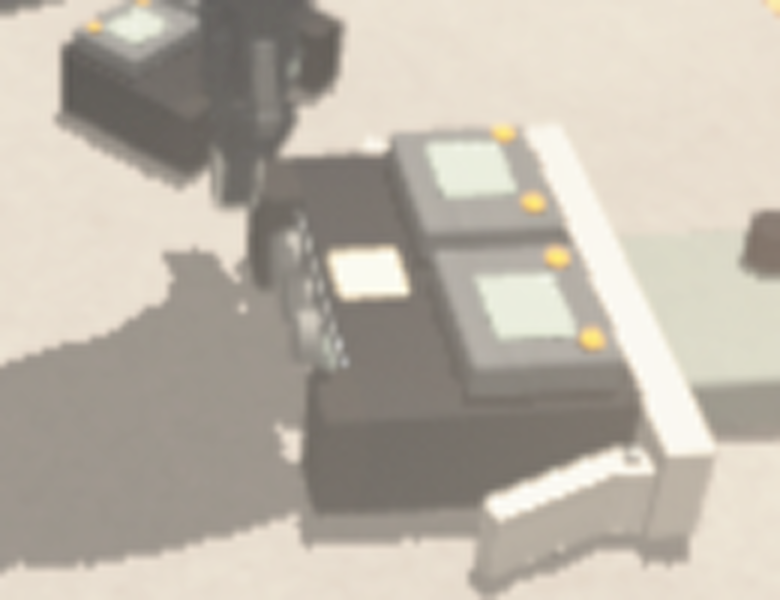

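```bash
python3 -m handwheel '[[0,[0,-8,0],0],[0,[0,-9,0],0],[0,[-30,0,0],0],[0,[-30,0,0],0],[0,[-30,0,0],0],[0,[-30,0,0],0],[0,[-30,0,0],0],[0,[-2,2,0],0]]'; python3 -m handwheel '[[0,[0,2,0],0],[0,[0,2,0],0],[0,[0,2,0],0],[0,[0,2,0],0],[0,[0,1,-0.1],0],[0,[0,1,-0.1],0],[0,[0,1,-0.2],0],[0,[0,0.5,-0.2],0]]'; python3 -c "
from h import *
s=r.read_state();print(todock(s['tcp_pos']),s['ft_force'])"
```

```text
clock: 26.37
tcp_pos: [0.5326, -0.0974, 0.0239]
eef_rot: [0.762, 0.647, -0.001, 0.001]
ft_force: [-0.2, -1.2, -0.7]
width: -0.0
clock: 27.03
tcp_pos: [0.5445, -0.0927, 0.0235]
eef_rot: [0.76, 0.65, -0.001, -0.001]
ft_force: [-4.2, -0.7, -2.7]
width: 0.0002
[-0.14831159 -0.07479384] [-4.18728346 -0.6620252  -2.70232419]
```

```bash
python3 -m handwheel '[[0,[0,0.5,-0.1],0],[0,[0,0.5,-0.1],0],[0,[0,0.5,0],0],[0,[0,0.5,0],0],[0,[0,0,0],0],[0,[0,0,0],0],[0,[0,0,0],0],[0,[0,0,0],0]]'; python3 -c "
from h import *
s=r.read_state();print(todock(s['tcp_pos']),s['ft_force'])"
```

```text
clock: 27.7
tcp_pos: [0.5447, -0.0929, 0.0234]
eef_rot: [0.76, 0.65, -0.002, -0.002]
ft_force: [-15.7, 1.6, 7.5]
width: 0.0001
[-0.14808425 -0.07497956] [-15.68422064   1.58169862   7.45132252]
```

```bash
python3 -m handwheel '[[0,[0,-8,0],0],[0,[0,-9,1],0],[0,[30,0,0],0],[0,[30,0,0],0],[0,[30,0,0],0],[0,[30,0,0],0],[0,[30,0,0],0],[0,[2,2,0],0]]'; python3 -m handwheel '[[0,[0,2,0],0],[0,[0,2,0],0],[0,[0,2,0],0],[0,[0,2,0],0],[0,[0,1,-0.1],0],[0,[0,1,-0.1],0],[0,[0,1,-0.2],0],[0,[0,0.5,-0.2],0]]'; python3 -c "
from h import *
s=r.read_state();print(todock(s['tcp_pos']),s['ft_force'])
for c in ('top','side'):cv2.imwrite(f'pics/{c}_k.png',r.camera(c)[:,:,::-1])"
```

```text
clock: 28.37
tcp_pos: [0.5564, 0.0657, 0.023]
eef_rot: [0.758, 0.652, 0.001, -0.001]
ft_force: [-0.8, 1.2, -0.7]
width: -0.0001
clock: 29.03
tcp_pos: [0.5678, 0.0571, 0.0237]
eef_rot: [0.76, 0.649, -0.0, 0.0]
ft_force: [-0.7, -1.0, 0.2]
width: 0.0001
[-0.14871825  0.07674504] [-0.74156211 -1.04079486  0.23752926]
```

```bash
python3 -m handwheel '[[0,[0,0.5,-0.1],0],[0,[0,0.5,-0.1],0],[0,[0,0.5,-0.1],0],[0,[0,0.5,-0.1],0],[0,[0,0.5,-0.1],0],[0,[0,0.5,-0.1],0],[0,[0,0,0],0],[0,[0,0,0],0]]'; python3 -c "
from h import *
s=r.read_state();print(todock(s['tcp_pos']),s['ft_force'])"
```

```text
clock: 29.8
tcp_pos: [0.5681, 0.0573, 0.0237]
eef_rot: [0.76, 0.65, -0.002, -0.002]
ft_force: [-16.4, 2.2, 8.7]
width: 0.0002
[-0.14845295  0.07704284] [-16.3761325    2.21167983   8.71782608]
```

```bash
python3 -m handwheel '[[0,[0,0.4,-0.4],0],[0,[0,0.3,-0.4],0],[0,[0,0,0],0],[0,[0,0,0],0],[0,[0,0,0],0],[0,[0,0,0],0],[0,[0,0,0],0],[0,[0,0,0],0]]'; python3 -c "
from h import *
s=r.read_state();print(todock(s['tcp_pos']),s['ft_force'])
look(name='l')"
```

```text
clock: 30.47
tcp_pos: [0.568, 0.0573, 0.0238]
eef_rot: [0.76, 0.65, -0.002, -0.002]
ft_force: [-15.3, 2.8, 0.3]
width: -0.0001
[-0.14853512  0.07697768] [-15.28612341   2.77344719   0.32031454]
t 30.47 tcp dock mm [-148.5   77. ] z 23.8 F [-15.3   2.8   0.3]
rec dock mm [-61.1   2.5] deg 0.2 n 7 20 clock 31.07
bumper_left [-139.4   79.2]
bumper_right [-138.8  -74.8]
```

```bash
python3 -m handwheel '[[0,[0,0.5,0],0],[0,[0,0.5,0],0],[0,[0,0,0],0],[0,[0,0,0],0],[0,[0,0,0],0],[0,[0,0,0],0],[0,[0,0,0],0],[0,[0,0,0],0]]'; python3 -c "
from h import *
s=r.read_state();print(todock(s['tcp_pos']),s['ft_force'])"
```

```text
clock: 31.73
tcp_pos: [0.5681, 0.0573, 0.0238]
eef_rot: [0.76, 0.65, -0.003, -0.003]
ft_force: [-23.3, 3.0, 6.3]
width: -0.0
[-0.14849459  0.07697704] [-23.27481807   3.04310376   6.26361481]
```

```bash
python3 -m handwheel '[[0,[0,-0.3,-0.1],0],[0,[0,0,0],0],[0,[0,0,0],0],[0,[0,0,0],0],[0,[0,0,0],0],[0,[0,0,0],0],[0,[0,0,0],0],[0,[0,0,0],0]]'; python3 -m handwheel '[[0,[0,-8,0],0],[0,[0,-9,0.5],0],[0,[-30,0,0],0],[0,[-30,0,0],0],[0,[-30,0,0],0],[0,[-30,0,0],0],[0,[-30,0,0],0],[0,[-2,2,0],0]]'; python3 -m handwheel '[[0,[0,2,0],0],[0,[0,2,0],0],[0,[0,2,0],0],[0,[0,2,0],0],[0,[0,1,-0.1],0],[0,[0,0.5,-0.1],0],[0,[0,0.5,-0.2],0],[0,[0,0.5,-0.2],0]]'; python3 -c "
from h import *
s=r.read_state();print(todock(s['tcp_pos']),s['ft_force'])"
```

```text
clock: 32.4
tcp_pos: [0.5681, 0.0573, 0.0238]
eef_rot: [0.76, 0.65, -0.003, -0.003]
ft_force: [-20.0, 3.4, 2.5]
width: -0.0
clock: 33.07
tcp_pos: [0.532, -0.0971, 0.0253]
eef_rot: [0.762, 0.647, -0.001, 0.001]
ft_force: [-1.5, -0.9, 0.6]
width: 0.0002
clock: 33.73
tcp_pos: [0.5439, -0.0926, 0.0253]
eef_rot: [0.76, 0.65, -0.0, 0.0]
ft_force: [0.3, 0.8, 0.2]
width: -0.0
[-0.14893556 -0.07485446] [0.27469192 0.83965701 0.16736247]
```

```bash
python3 -m handwheel '[[0,[0,0.6,-0.1],0],[0,[0,0.6,-0.1],0],[0,[0,0.6,-0.1],0],[0,[0,0.6,-0.1],0],[0,[0,0.6,-0.2],0],[0,[0,0.5,-0.2],0],[0,[0,0,0],0],[0,[0,0,0],0]]'; python3 -c "
from h import *
s=r.read_state();print(todock(s['tcp_pos']),s['ft_force'])"
```

```text
clock: 34.4
tcp_pos: [0.5448, -0.0929, 0.0254]
eef_rot: [0.76, 0.649, -0.001, -0.002]
ft_force: [-15.8, 3.9, 7.2]
width: 0.0001
[-0.14803833 -0.07499478] [-15.7850585    3.91445218   7.21374464]
```

```bash
python3 -m handwheel '[[0,[0,0.4,-0.2],0],[0,[0,0.4,-0.2],0],[0,[0,0.2,0],0],[0,[0,0,0],0],[0,[0,0,0],0],[0,[0,0,0],0],[0,[0,0,0],0],[0,[0,0,0],0]]'; python3 -c "
from h import *
s=r.read_state();print(todock(s['tcp_pos']),s['ft_force'])"
```

```text
clock: 35.07
tcp_pos: [0.5448, -0.0929, 0.0255]
eef_rot: [0.76, 0.649, -0.002, -0.003]
ft_force: [-19.4, 3.7, 6.5]
width: 0.0004
[-0.14803573 -0.07499363] [-19.41562928   3.67203468   6.46090709]
```

```bash
python3 -m handwheel '[[0,[0,0.1,-0.1],0],[0,[0,0,0],0],[0,[0,0,0],0],[0,[0,0,0],0],[0,[0,0,0],0],[0,[0,0,0],0],[0,[0,0,0],0],[0,[0,0,0],0]]'; python3 -m handwheel '[[0,[0,-8,0],0],[0,[0,-20,0],0],[0,[0,-30,0],0],[0,[0,-10,-25],0],[0,[0,0,-35],0],[0,[0,0,-35],0],[0,[0,0,-35],0],[0,[0,0,-30],0]]';python3 -m handwheel '[[0,[-30,-10,0],0],[0,[-30,-10,0],0],[0,[-30,-10,0],0],[0,[-30,-10,0],0],[0,[-30,-10,0],0],[0,[-30,0,0],0],[0,[-30,0,0],0],[0,[0,0,0],0]]'; python3 -c "
from h import *
look(name='m',cams=('top','side'))
for c,b in (('top',(270,80,400,220)),('side',(310,150,440,250))):
  im=cv2.imread(f'pics/{c}_m.png')
  x0,y0,x1,y1=b
  o=cv2.resize(im[y0:y1,x0:x1],None,fx=4 if c=='top' else 6,fy=4 if c=='top' else 6,interpolation=cv2.INTER_CUBIC)
  cv2.imwrite(f'pics/{c}_mc.png',cv2.convertScaleAbs(cv2.pow(o/255.,.6)*255))"
```

```text
clock: 35.73
tcp_pos: [0.5447, -0.0929, 0.0255]
eef_rot: [0.76, 0.649, -0.002, -0.003]
ft_force: [-20.2, 4.3, 5.6]
width: -0.0001
clock: 36.4
tcp_pos: [0.4813, -0.0832, 0.189]
eef_rot: [0.76, 0.649, 0.001, 0.001]
ft_force: [1.1, 0.4, -0.2]
width: 0.0003
clock: 37.07
tcp_pos: [0.3974, -0.2876, 0.1872]
eef_rot: [0.762, 0.647, -0.0, 0.001]
ft_force: [-1.1, -0.1, -0.7]
width: -0.0002
t 37.07 tcp dock mm [-263.1 -290.3] z 187.2 F [-1.1 -0.1 -0.7]
rec dock mm [-61.4   1.3] deg 0.3 n 9 23 clock 37.67
bumper_left [-139.9   77.9]
bumper_right [-139.   -76.1]
```

View pics/top_mc.png

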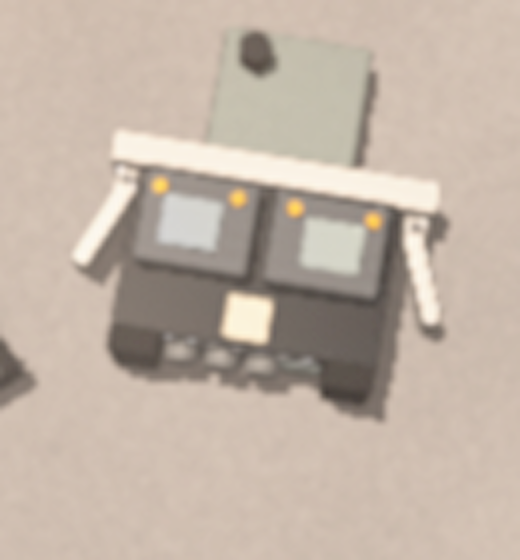

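View pics/side_mc.png

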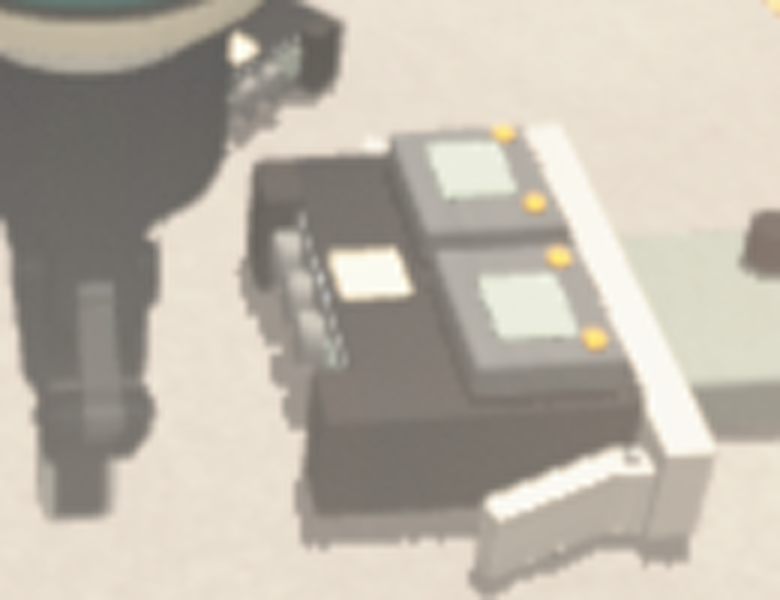

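```bash
python3 -m handwheel '[[0,[0,0,0],0],[0,[0,0,0],0],[0,[0,0,0],0],[0,[0,0,0],0],[0,[0,0,0],0],[0,[0,0,0],0],[0,[0,0,0],0],[0,[0,0,0],0]]'; python3 -c "
from bench import r
print(r.job_done())"
```

```text
clock: 38.33
tcp_pos: [0.399, -0.2825, 0.1866]
eef_rot: [0.76, 0.65, -0.0, 0.0]
ft_force: [0.5, -0.2, -0.5]
width: 0.0
the job is handed in; nothing more can be done
None
```

The middle-sized recorder is in its dock and, as far as I can measure, fully home. I handed the job in at about 38 s with the arm lifted clear and reading no contact force.

**Pushing:** I pushed the right and left bumpers in turn, 9 pushes, and the recorder stayed within about 5° of the dock's line. Each bumper then stopped dead against growing force: left at about 24 N, right at about 16 N. That 24 N, before bedding, was the highest force read at the end of a move. I did not read the force within each move.

**Bedding:** I pressed the left bumper first, about 0.7 s at 20 N after briefly reaching 23 N. Then I pressed the right one, about 0.7 s at 19–20 N.

**Last checks:**
- Both bumpers stopped at nearly the same depth, with the fingertip at 148.5 mm (left) and 148.0 mm (right) before the stop. The small difference is within my calibration error.
- The top and side pictures show no gap at either far corner.
- The networks put the recorder at dock x = -61.4 mm and 0.3° askew. That is 1.4 mm off the -60 mm target, within their 4 mm accuracy.
- I could not see the plugs, so that they are fully back is inferred from the hard stop on both sides.

**Less clean:**
- During some of the final pushes the fingertip sagged slightly, with up to about 9 N downward. I corrected this by letting it rise a little.
- I did not check the other objects one by one at the end. The arm made no contact with them that I noticed.

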